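# Sort potted choke modules by weight into the test fixture and the reject bin

### The arm

A 6-joint arm with a two-finger parallel gripper is mounted at the origin on the work surface. World frame = base frame: x ahead of the robot, y to its left, z up, the work surface at z = 0. Lengths are in m, angles in degrees, forces in N, time in s.
With the tool pointing down it reaches from about 0.35 to 0.875 m from the base axis. Payload 4.2 kg.
Tool frame: the origin (TCP) lies midway between the tips of the shut fingers; the grasp point (between the pads) lies 19 mm behind it; y points along the fingers, z is the direction in which the jaws open and shut, and the axes are right-handed (so a half turn about y gives the same grasp; the last joint's range is limited). The gripper opens to 87 mm and grips with 3 to 60 N. Pads are 19 mm wide; open, the fingers measure 117 mm over their backs; the gripper's body (75 mm by 190 mm) begins 51 mm behind the grasp point.
Start: joints at [-49.125, 22.042, 0.453, 0, -68.411, -14.817], TCP at [0.275, -0.561, 0.223] pointing down, gripper open.
Joint ranges: [-179.83, 179.83], [-69.29, 118.12], [-61.27, 80.66], [-181.25, 117.63], [-171.15, -9.14], [-177.46, 177.46]. Speed limits (degrees/s): [159.86, 159.86, 180, 180, 180, 180].

### API

Orientations are given as [roll, pitch, yaw] about the fixed x, y, z axes, in that order (R = Rz(yaw) Ry(pitch) Rx(roll)).
In Python, from workcell import env gives the robot as it stands. The module is installed in compiled form; this text tells all that it offers. Calls block until the motion is done:
- env.goto(position, orientation): joint-space move of the TCP to a pose.
- env.move_straight(position, rotation=None, rate=0.15, force_limit=None): straight line of the TCP; rotation=None keeps the orientation; rate is the mean speed in m/s. With force_limit (N) it stops when the force on the tool has changed by that much, and returns True; else False.
- env.set_joints(angles): joint-space move.
- env.gripper_to(opening, grasp_force=None): opening from 0.0 (shut) to 1.0 (fully open); grasp_force is the grip in N (None keeps the last); returns when the fingers have stopped.
- env.dwell(seconds).
- env.inverse_kinematics(position, orientation): joint angles nearest the present ones, or None.
- env.read_state(): the state.
- env.grab_frame(name): name is "scene" or "side" or "wrist"; returns a dict with "image" (480x640x3 uint8, blue, green, red), "fx", "fy", "cx", "cy" (pixels), "position" and "orientation" of the camera in the world. Camera axes: x right, y up, looking along -z (the intrinsics and any distortion apply to the point x, -y, -z); pixel columns grow to the right and rows downward; lengths in m; the calibration is good to about 2 mm. A picture is of the moment at which its call begins. There is no depth.
A pose or a line that the arm cannot do raises env.Unreachable and nothing moves.
- env.close_job(): hands the job in, once; it reports no verdict.
Trained networks look in a picture, given as the dict that the camera call returned (one of the last four; its "shot" number tells which), for a name from the list of things; names that differ only in an ending like _2 or _b are one class to them, and where a whole thing is asked for, a point or a joint stands for the part that bears it (a point fixed in the world has none). Each returns a list of dicts, best first, with "score" (0 to 1); they miss things now and then, are a little off and sometimes report something else, mostly with a low value. They report only what shows in the picture. A call takes as long as a camera call. They do not tell look-alikes from the thing itself.
- env.search_frame(picture, thing): "xyz" ([x, y, z] in m, in world coordinates, good to about 4 mm: the middle of the surface that is visible of it).
- env.trace(picture, thing): "mask" (480x640 bool, what is visible of it).
The state is a dict: "clock": time; "joint_positions": joint angles; "qvel": joint speeds; "joint_torque": joint torques, N m; "position": TCP position; "tool_rot": TCP orientation; "force": force on the tool from outside, world axes, zero at the start; "wrist_torque": the same for the moment, N m; "opening": opening from 0.0 (shut) to 1.0 (fully open).
Only numpy, scipy, OpenCV 4.12 (cv2) and the standard library are available. Lean on these libraries where they do the work, as an engineer would, in place of code of your own. Each camera call takes 0.05 s, during which the arm holds its last target.

### The job

Three choke modules look the same, but one is fully potted (the heaviest), one only part-filled and one an empty case (the lightest); lift them a little to feel which is which. Slide the test fixture's clear cover open, stand the fully potted one in the well and slide the cover fully shut over it, stand the empty one in the red reject bin, and leave the part-filled one standing back in its own place on the bench. Keep the modules upright, set them down rather than drop them, and leave the other things on the bench where they are.

Things in the scene. Friction and masses are not known exactly. Their poses are not given: they have to be found in the camera images.
- module_p: look-alike module (its letter tells nothing): dark case 60 x 60 x 55 mm, copper band; centred on top a lifting lug 40 mm along its x, 12 mm thick along its y, from 55 to 95 mm above the underside, to pinch across. Origin: centre of underside, z up. One module, any, is fully potted (0.85 kg, 8.3 N), one part-filled (0.50 kg, 4.9 N), one empty (0.22 kg, 2.2 N), within 6 %; the core inside has slight play
- module_q: look-alike module (its letter tells nothing): dark case 60 x 60 x 55 mm, copper band; centred on top a lifting lug 40 mm along its x, 12 mm thick along its y, from 55 to 95 mm above the underside, to pinch across. Origin: centre of underside, z up. One module, any, is fully potted (0.85 kg, 8.3 N), one part-filled (0.50 kg, 4.9 N), one empty (0.22 kg, 2.2 N), within 6 %; the core inside has slight play
- module_r: look-alike module (its letter tells nothing): dark case 60 x 60 x 55 mm, copper band; centred on top a lifting lug 40 mm along its x, 12 mm thick along its y, from 55 to 95 mm above the underside, to pinch across. Origin: centre of underside, z up. One module, any, is fully potted (0.85 kg, 8.3 N), one part-filled (0.50 kg, 4.9 N), one empty (0.22 kg, 2.2 N), within 6 %; the core inside has slight play
- fixture: fixed test fixture, 140 mm (x) by 360 mm (y), 110 mm tall: the -y half is an open-topped well under a clear sliding cover, the +y half a closed grey control box. Origin at the centre of its underside; its own x points away from the robot, y along the cover's track; it stands turned up to 0.15 rad.
- well (a point): centre of the well's floor, 8 mm above the bench; axes as the fixture's. The well is 110 mm (x) by 150 mm (y) inside, its walls reach 110 mm above the bench.
- cover (a joint): how far the clear cover has slid open along the fixture's +y: 0 m fully shut (against its stop), 0.15 m fully open (well wholly uncovered). It stays where it is left and slides with about 1.5 N; a plate 6 mm thick, its top 117 mm above the bench.
- cover_fin (a point): middle of the orange fin on the cover, by which it is pushed either way: an upright plate 60 mm long (fixture x), 14 mm thick (fixture y), its top 163 mm and its foot 117 mm above the bench; this point is 140 mm above the bench, and 55 mm to the fixture's +y from the cover's centre. Axes as the fixture's; moves with the cover.
- reject_bin: fixed open red bin, 170 x 170 mm, 60 mm tall, walls 6 mm, bottom 6 mm thick. Origin at the centre of its underside.
- heatsink: finned aluminium heat sink, 90 x 80 x 42 mm, a bystander to leave alone; origin at the centre of its underside
- toroid: copper-wound ring choke, 71 mm across, 28 mm tall, a bystander to leave alone; origin at the centre of its underside
- glue_bottle: white squeeze bottle with orange cap, 56 mm across, 150 mm tall, a bystander to leave alone; origin at the centre of its underside
- capacitor: single brown capacitor can, 50 mm across, 80 mm tall, standing, a bystander to leave alone; origin at the centre of its underside
Mind the look-alikes: they are no part of the job. What is shaped like the module_r but pink is not meant.

How it is judged (in metres and radians):
On the way, in this order (a step that is already met when the one before it is completed fails the run):
1. the cover has been slid open far enough to load the well (value of joint cover above 0.1 m), for 0.1 s.
2. the fully potted module stands on the floor of the well (((x of module_p in the frame of well between -0.035 and 0.035 m and y of module_p in the frame of well between -0.055 and 0.055 m and z of module_p in the frame of well between -0.006 and 0.008 m and angle between module_p's own z axis and vertical below 0.15 rad and contact force between module_p and fixture above 6.5 N) or (x of module_q in the frame of well between -0.035 and 0.035 m and y of module_q in the frame of well between -0.055 and 0.055 m and z of module_q in the frame of well between -0.006 and 0.008 m and angle between module_q's own z axis and vertical below 0.15 rad and contact force between module_q and fixture above 6.5 N) or (x of module_r in the frame of well between -0.035 and 0.035 m and y of module_r in the frame of well between -0.055 and 0.055 m and z of module_r in the frame of well between -0.006 and 0.008 m and angle between module_r's own z axis and vertical below 0.15 rad and contact force between module_r and fixture above 6.5 N))), for 0.2 s.
At the end, for the whole second after the job is handed in: The fully potted module stands upright on the floor of the well and the cover is shut (within 8 mm of its stop); the empty module stands upright on the floor of the reject bin; the part-filled module stands upright on the bench within 60 mm of where it began; all at rest (((x of module_p in the frame of well between -0.035 and 0.035 m and y of module_p in the frame of well between -0.055 and 0.055 m and z of module_p in the frame of well between -0.006 and 0.008 m and angle between module_p's own z axis and vertical below 0.15 rad and contact force between module_p and fixture above 6.5 N) or (x of module_q in the frame of well between -0.035 and 0.035 m and y of module_q in the frame of well between -0.055 and 0.055 m and z of module_q in the frame of well between -0.006 and 0.008 m and angle between module_q's own z axis and vertical below 0.15 rad and contact force between module_q and fixture above 6.5 N) or (x of module_r in the frame of well between -0.035 and 0.035 m and y of module_r in the frame of well between -0.055 and 0.055 m and z of module_r in the frame of well between -0.006 and 0.008 m and angle between module_r's own z axis and vertical below 0.15 rad and contact force between module_r and fixture above 6.5 N)) and ((x of module_p in the frame of reject_bin between -0.07 and 0.07 m and y of module_p in the frame of reject_bin between -0.07 and 0.07 m and height (world z) of module_p below 0.016 m and angle between module_p's own z axis and vertical below 0.15 rad and contact force between module_p and reject_bin between 0.8 and 3.5 N) or (x of module_q in the frame of reject_bin between -0.07 and 0.07 m and y of module_q in the frame of reject_bin between -0.07 and 0.07 m and height (world z) of module_q below 0.016 m and angle between module_q's own z axis and vertical below 0.15 rad and contact force between module_q and reject_bin between 0.8 and 3.5 N) or (x of module_r in the frame of reject_bin between -0.07 and 0.07 m and y of module_r in the frame of reject_bin between -0.07 and 0.07 m and height (world z) of module_r below 0.016 m and angle between module_r's own z axis and vertical below 0.15 rad and contact force between module_r and reject_bin between 0.8 and 3.5 N)) and ((distance of module_p from where it was at the start of the episode below 0.06 m and height (world z) of module_p below 0.006 m and angle between module_p's own z axis and vertical below 0.1 rad) or (distance of module_q from where it was at the start of the episode below 0.06 m and height (world z) of module_q below 0.006 m and angle between module_q's own z axis and vertical below 0.1 rad) or (distance of module_r from where it was at the start of the episode below 0.06 m and height (world z) of module_r below 0.006 m and angle between module_r's own z axis and vertical below 0.1 rad)) and value of joint cover below 0.008 m and linear speed of each of module_p, module_q, module_r below 0.02 m/s); the robot touches nothing.
It fails at once if a module is tipped over (more than 0.6 rad) (angle between any of module_p, module_q, module_r's own z axis and vertical above 0.6 rad).
It fails at once if a module is dropped: moves free of the fingers faster than 0.7 m/s (a fall of about 25 mm) ((linear speed of module_p above 0.7 m/s and contact force between module_p and the fingers below 0.1 N) or (linear speed of module_q above 0.7 m/s and contact force between module_q and the fingers below 0.1 N) or (linear speed of module_r above 0.7 m/s and contact force between module_r and the fingers below 0.1 N)).
It fails at once if the heat sink, ring choke, glue bottle or capacitor is shifted by more than 30 mm (distance of any of heatsink, toroid, glue_bottle, capacitor from where it was at the start of the episode above 0.03 m).
It also fails if it takes over 72 s, if anything falls off the work surface, if the arm or the gripper's body presses on something with over 40 N, if the wrist force passes 120 N, or if a joint passes its speed limit or range.

## Working session

There is one attempt and no reset: what is moved stays moved. The work goes in short steps, each a Python script; the robot and the scene stay as the last script left them, time stands still between calls to the robot, and variables do not carry over. Pictures are saved under pics/ and viewed, and the job is handed in when it is done.

```bash
mkdir -p pics; ls; python3 - <<'E'
from workcell import env
import cv2
s=env.read_state(); print(s['clock'],s['position'],s['tool_rot'],s['opening'],s['force'])
for n in ['scene','side','wrist']:
    f=env.grab_frame(n); cv2.imwrite(f'pics/{n}0.png',f['image']); print(n,f['position'],f['orientation'],f['fx'],f['cx'],f['cy'],[k for k in f])
    if n=='wrist':continue
    for t in ['module_p','fixture','reject_bin','cover_fin','heatsink','toroid','glue_bottle','capacitor']:
        print(n,t,[(round(d['score'],2),[round(v,3) for v in d['xyz']]) for d in env.search_frame(f,t)][:6])
E
```

```text
pics
0.0 [ 0.27434162 -0.56091098  0.22146864] [-8.98766734e+01  3.29163606e-03  2.60494524e+01] 1.002251932985304 [-0.06729095  0.54942433 -0.45631132]
scene [0.83965329 0.49108036 1.01766831] [ 34.892784     0.46486393 142.29788881] 518.5183625028061 326.62410029464496 243.7244622962952 ['image', 'fx', 'fy', 'cx', 'cy', 'position', 'orientation', 'shot']
scene module_p [(0.97, [0.448, 0.17, 0.056]), (0.83, [0.22, -0.316, 0.054]), (0.74, [0.328, 0.137, 0.058]), (0.67, [0.451, 0.018, 0.052]), (0.58, [0.444, -0.131, 0.06])]
scene fixture [(0.75, [0.65, 0.147, 0.108])]
scene reject_bin [(0.72, [0.541, -0.362, 0.019]), (0.52, [0.451, 0.017, 0.054])]
scene cover_fin [(0.86, [0.665, 0.038, 0.115])]
scene heatsink [(0.64, [0.669, -0.19, 0.041]), (0.34, [0.653, 0.041, 0.115])]
scene toroid [(0.93, [0.335, 0.281, 0.029]), (0.63, [0.362, -0.318, 0.059]), (0.49, [0.652, 0.037, 0.118])]
scene glue_bottle [(0.57, [0.498, 0.369, 0.099])]
scene capacitor [(0.69, [0.364, -0.318, 0.061])]
side [0.19991934 0.88683596 0.68262311] [  57.51988556   -0.84827244 -164.32565637] 503.2256610564735 310.879987
[... 169 characters left out ...]
), (0.79, [0.313, 0.147, 0.055]), (0.75, [0.433, 0.175, 0.052]), (0.65, [0.216, -0.312, 0.045])]
side fixture [(0.95, [0.619, 0.208, 0.109])]
side reject_bin [(0.83, [0.547, -0.375, 0.027]), (0.2, [0.471, 0.383, 0.083])]
side cover_fin [(0.69, [0.643, 0.077, 0.12])]
side heatsink [(0.75, [0.638, -0.203, 0.039]), (0.68, [0.327, 0.295, 0.025])]
side toroid [(0.9, [0.33, 0.293, 0.025])]
side glue_bottle [(0.8, [0.469, 0.383, 0.082])]
side capacitor [(0.93, [0.354, -0.308, 0.048])]
wrist [ 0.20314323 -0.59757508  0.38582867] [-1.69692816e+01 -2.25768475e-02  1.16011273e+02] 410.9394708593049 318.4962844377195 239.84205833648474 ['image', 'fx', 'fy', 'cx', 'cy', 'position', 'orientation', 'shot']
```

View pics/scene0.png

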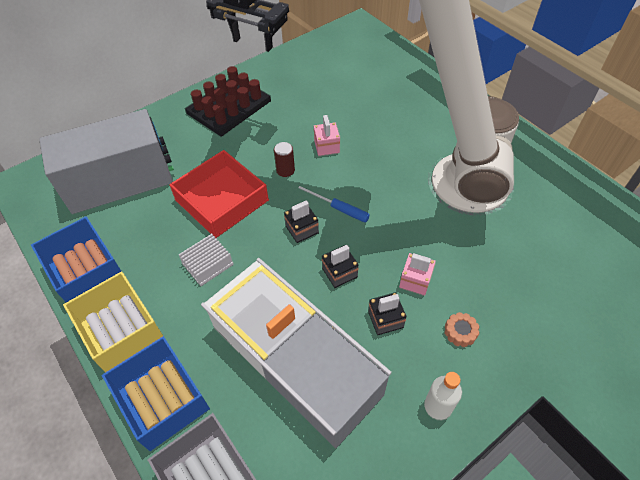

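View pics/side0.png

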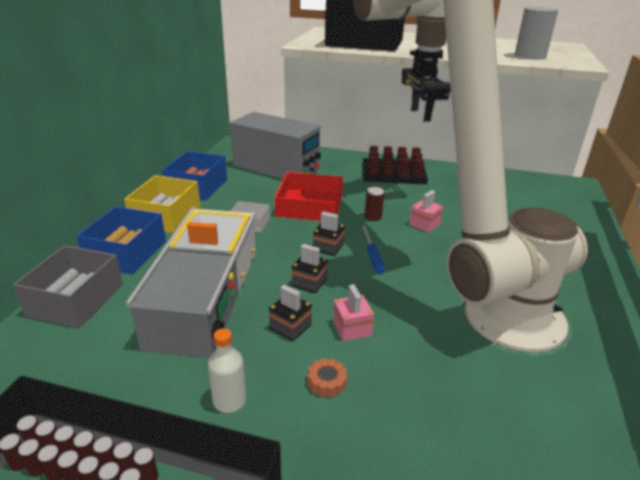

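Things that could be taken for a module: the dark ones at scene (302,220), (341,263) and (388,312), and the pink ones at (327,138) and (418,272). By the description I want the three dark ones with a copper band. Next I fit model silhouettes to the traced masks in both views.

```bash
cat > h.py <<'E'
import numpy as np, cv2
from scipy.spatial.transform import Rotation as R
from scipy.optimize import minimize
def proj(f,P):
    Rm=R.from_euler('xyz',f['orientation'],degrees=True).as_matrix()
    p=(np.asarray(P)-np.asarray(f['position']))@Rm
    x,y,z=p[:,0],-p[:,1],-p[:,2]
    return np.c_[f['fx']*x/z+f['cx'],f['fy']*y/z+f['cy']]
def box(cx,cy,lx,ly,z0,z1):
    return np.array([[cx+a*lx/2,cy+b*ly/2,z] for a in(-1,1) for b in(-1,1) for z in(z0,z1)])
MOD=[box(0,0,.06,.06,0,.055),box(0,0,.04,.012,.055,.095)]
FIX=[box(0,0,.14,.36,0,.11)]
BIN=[box(0,0,.17,.17,0,.06)]
def place(B,x,y,yaw):
    c,s=np.cos(yaw),np.sin(yaw); Q=B.copy()
    Q[:,0]=x+c*B[:,0]-s*B[:,1]; Q[:,1]=y+s*B[:,0]+c*B[:,1]; return Q
def render(f,boxes,p,off=(0,0),S=4):
    m=np.zeros((480,640),np.uint8)
    for B in boxes:
        q=proj(f,place(B,*p))
        h=cv2.convexHull(np.round(q*16).astype(np.int32))
        cv2.fillConvexPoly(m,h,255,lineType=cv2.LINE_AA,shift=4)
    return m/255.
def fit(frs,masks,boxes,x0,yaws):
    best=None
    def cost(p):
        c=0
        for f,m in zip(frs,masks):
            r=render(f,boxes,p); c+=1-np.minimum(r,m).sum()/np.maximum(r,m).sum()
        return c
    for y in yaws:
        r=minimize(cost,[*x0,y],method='Nelder-Mead',options=dict(initial_simplex=np.array([[*x0,y],[x0[0]+.012,x0[1],y],[x0[0],x0[1]+.012,y],[*x0,y+.25]]),xatol=2e-4,fatol=1e-4,maxiter=200))
        if best is None or r.fun<best.fun: best=r
    return best
E
cat > a.py <<'E'
from workcell import env
from h import *
import pickle
fs=[env.grab_frame(n) for n in('scene','side')]
def masks(t,xyz,boxes):
    out=[]
    for f in fs:
        px=proj(f,[xyz])[0]; bst=None
        for d in env.trace(f,t):
            m=d['mask']; 
            if not m.any(): continue
            c=np.argwhere(m).mean(0)[::-1]; e=np.linalg.norm(c-px)
            if bst is None or e<bst[0]: bst=(e,d['score'],m)
        out.append(bst)
    return out
vis=[f['image'].copy() for f in fs]; res={}
ya=np.radians
for name,t,xyz,B,yaws in [('A','module_p',(.445,.17,.05),MOD,ya([0,45,90,135])),('B','module_q',(.445,.025,.05),MOD,ya([0,45,90,135])),('C','module_r',(.436,-.13,.05),MOD,ya([0,45,90,135])),('fix','fixture',(.64,.13,.09),FIX,[0]),('bin','reject_bin',(.544,-.368,.02),BIN,ya([-30,0,30]))]:
    ms=masks(t,xyz,B)
    print(name,[(round(m[0],1),round(m[1],2),m[2].sum()) if m else None for m in ms])
    ok=[(f,m[2]) for f,m in zip(fs,ms) if m and m[0]<40]
    r=fit([o[0] for o in ok],[o[1].astype(float) for o in ok],B,xyz[:2],yaws)
    print('  ',r.x[:2].round(4),np.degrees(r.x[2]).round(1),round(r.fun,3))
    for f,m in ok:
        r1=fit([f],[m.astype(float)],B,r.x[:2],[r.x[2]]); print('   single',r1.x[:2].round(4),np.degrees(r1.x[2]).round(1),round(r1.fun,3))
    res[name]=r.x
    for f,v in zip(fs,vis):
        for b in B:
            q=np.round(proj(f,place(b,*r.x))).astype(int)
            for i in range(8):
                for j in (1,2,4):
                    if not i&j: cv2.line(v,tuple(map(int,q[i])),tuple(map(int,q[i|j])),(0,255,255),1)
pickle.dump(res,open('res.pkl','wb'))
cv2.imwrite('pics/fit_scene.png',cv2.resize(vis[0][120:450,160:480],None,fx=1.8,fy=1.8)); cv2.imwrite('pics/fit_side.png',cv2.resize(vis[1][130:370,120:440],None,fx=2.4,fy=2.4))
print(env.read_state()['clock'])
E
python3 a.py
```

```text
A [(np.float64(1.3), 0.67, np.int64(1178)), (np.float64(7.8), 0.97, np.int64(1603))]
   [0.4361 0.1612] 158.6 0.198
   single [0.4349 0.1598] 157.1 0.083
   single [0.4373 0.1619] 160.0 0.105
B [(np.float64(3.6), 0.6, np.int64(1087)), (np.float64(4.5), 0.66, np.int64(1249))]
   [0.4399 0.0068] -9.9 0.198
   single [0.4384 0.0066] -12.5 0.068
   single [0.4411 0.0078] -5.9 0.108
C [(np.float64(3.5), 0.7, np.int64(1015)), (np.float64(3.5), 0.89, np.int64(989))]
   [ 0.4346 -0.1467] -6.4 0.223
   single [ 0.4347 -0.1473] -8.3 0.072
   single [ 0.433 -0.142] -3.7 0.135
fix [(np.float64(4.1), 0.92, np.int64(16597)), (np.float64(21.1), 0.78, np.int64(12801))]
   [0.6432 0.1168] 8.3 0.122
   single [0.6405 0.1154] 8.7 0.038
   single [0.6485 0.1177] 8.0 0.045
bin [(np.float64(4.8), 0.75, np.int64(5035)), (np.float64(2.6), 0.56, np.int64(2691))]
   [ 0.5405 -0.3495] 7.7 0.157
   single [ 0.5392 -0.35  ] 6.3 0.032
   single [ 0.5411 -0.3492] 8.3 0.121
1.55
```

View pics/fit_scene.png

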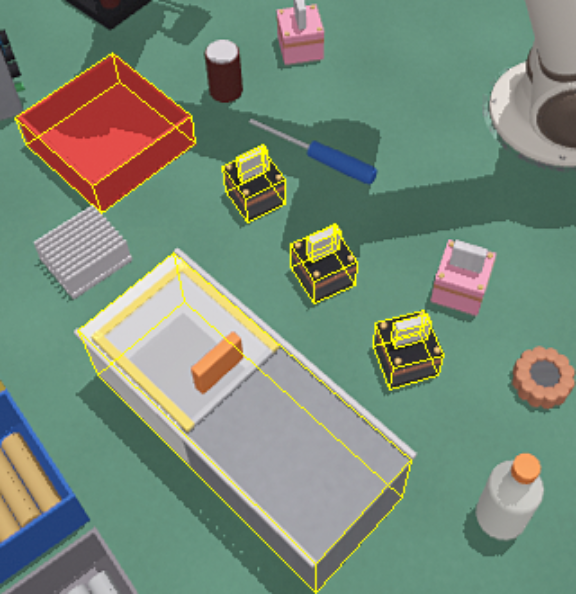

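View pics/fit_side.png

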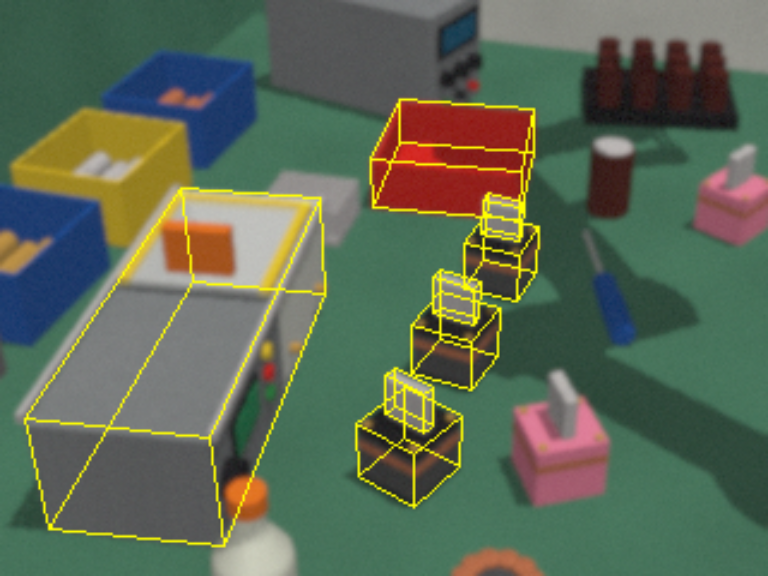

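The overlays match: the three dark modules A (0.436,0.161), B (0.440,0.007) and C (0.435,-0.147), the fixture and the bin. The pink modules are left out. Next I locate the fin precisely.

```bash
python3 - <<'E'
from workcell import env
from h import *
# backproject orange centroid at z=.14
im={}
for n in('scene','side'):
    f=env.grab_frame(n); hsv=cv2.cvtColor(f['image'],cv2.COLOR_BGR2HSV)
    m=cv2.inRange(hsv,(5,170,130),(18,255,255))
    nn,l,st,ce=cv2.connectedComponentsWithStats(m)
    Rm=R.from_euler('xyz',f['orientation'],degrees=True).as_matrix()
    for i in range(1,nn):
        if st[i,4]<60: continue
        u,v=ce[i]; d=Rm@np.array([(u-f['cx'])/f['fx'],-(v-f['cy'])/f['fy'],-1])
        P=np.asarray(f['position'])+d*(.14-f['position'][2])/d[2]
        print(n,ce[i].round(0),st[i,4],P.round(4))
p=(.6415,.1165,np.radians(8.5))
for y in(-.09,-.035,.115): print(y,place(np.array([[0,y,0.]]),*p).round(4))
for q,o in [((.647,.082,.23),[-90,0,8.5]),((.436,.161,.2),[-90,0,-21]),((.44,.007,.2),[-90,0,-9.9]),((.4346,-.1467,.2),[-90,0,-7]),((.54,-.35,.2),[-90,0,-7]),((.655,.028,.1),[-90,0,8.5])]:
    print(q,np.round(env.inverse_kinematics(q,o),0))
print(env.read_state()['clock'])
E
```

```text
scene [281. 324.] 285 [0.6495 0.0949 0.14  ]
side [202. 233.] 507 [0.6486 0.0904 0.14  ]
side [222. 337.] 247 [0.4811 0.364  0.14  ]
-0.09 [[0.6548 0.0275 0.    ]]
-0.035 [[0.6467 0.0819 0.    ]]
0.115 [[0.6245 0.2302 0.    ]]
(0.647, 0.082, 0.23) [  21.   24.    5.   -0.  -71. -103.]
(0.436, 0.161, 0.2) [  40.    7.  -23.   -0.  -59. -151.]
(0.44, 0.007, 0.2) [  22.    5.  -26.   -0.  -59. -122.]
(0.4346, -0.1467, 0.2) [  2.   7. -24.  -0. -59. -99.]
(0.54, -0.35, 0.2) [-19.  25.   1.  -0. -67. -78.]
(0.655, 0.028, 0.1) [ 17.  31.  -4.  -0. -55. -98.]
1.65
```

```bash
python3 - <<'E'
from workcell import env
import cv2, numpy as np
O=[-90,0,8.5]; a=np.radians(8.5); d=np.array([-np.sin(a),np.cos(a),0])
env.gripper_to(0.6,30)
env.goto([.648,.085,.23],O)
env.move_straight([.648,.085,.135],rate=.15,force_limit=8)
s=env.read_state();print(s['clock'],s['position'],s['force'])
p=np.array([.648,.085,.135])
print(env.move_straight(list(p+d*.175),rate=.12,force_limit=12))
s=env.read_state();q=np.array(s['position']);print(s['clock'],q,s['force'],(q-p)@d)
env.move_straight(list(q-d*.01),rate=.1)
q=np.array(env.read_state()['position'])
env.move_straight([q[0],q[1],.25],rate=.2)
f=env.grab_frame('scene'); cv2.imwrite('pics/open.png',f['image'])
f=env.grab_frame('wrist'); cv2.imwrite('pics/openw.png',f['image'])
s=env.read_state();print(s['clock'],s['position'],s['force'])
E
```

```text
5.9417 [0.64883925 0.08494799 0.13605041] [0.20290172 0.88727357 0.07248049]
True
7.2167 [0.62305895 0.24925108 0.1344082 ] [ 0.35595472 -0.51368378  0.42346317] 0.16613344621648146
8.2917 [0.62330613 0.23858196 0.24758381] [-0.46595073  0.28100328 -0.94136447]
```

View pics/open.png

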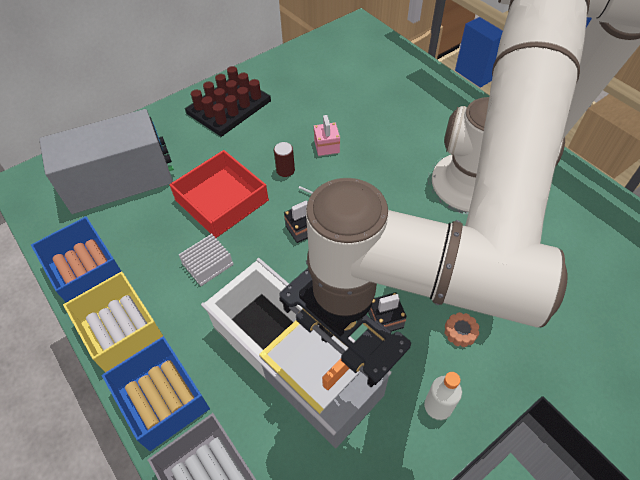

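View pics/openw.png

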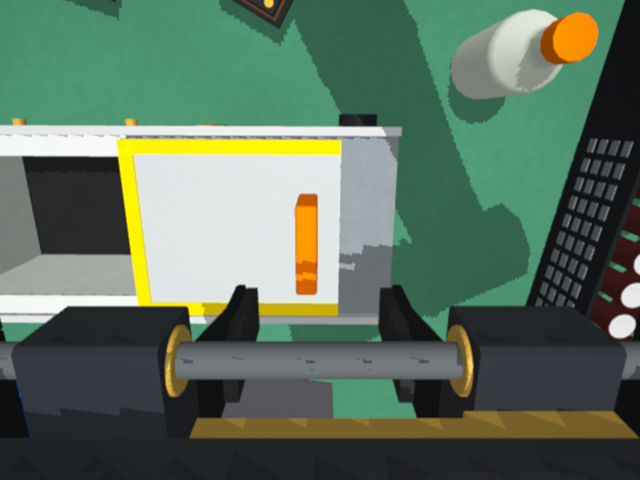

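The cover is open (its plate now sits over the control box, fin at about (306,245) in the wrist view). I hover over module A and check it before grasping.

```bash
cat > w.py <<'E'
from workcell import env
from h import *
import pickle
res=pickle.load(open('res.pkl','rb'))
def wrap(d): return (d+90)%180-90
def hover_check(name,tag,z=.2):
    x,y,a=res[name]; yaw=wrap(np.degrees(a))
    env.gripper_to(.75,40)
    env.goto([x,y,z],[-90,0,yaw])
    f=env.grab_frame('wrist'); v=f['image'].copy()
    ds=env.trace(f,'module_p'); px=proj(f,[[x,y,.06]])[0]
    best=min(ds,key=lambda d:np.linalg.norm(np.argwhere(d['mask']).mean(0)[::-1]-px)) if ds else None
    for b in MOD:
        q=np.round(proj(f,place(b,x,y,a))).astype(int)
        for i in range(8):
            for j in(1,2,4):
                if not i&j: cv2.line(v,tuple(map(int,q[i])),tuple(map(int,q[i|j])),(0,255,255),1)
    cv2.imwrite(f'pics/{tag}.png',v)
    s=env.read_state(); print(s['clock'],s['position'],np.round(s['tool_rot'],2),np.round(s['force'],2))
def meanf(n=10,dt=.05):
    F=[]
    for _ in range(n):
        env.dwell(dt); F.append(env.read_state()['force'])
    return np.mean(F,0),np.std(F,0)
def lift(name,z0=.061,up=.12):
    x,y,a=res[name]; 
    b,_=meanf(6); 
    h=env.move_straight([x,y,z0],rate=.12,force_limit=10); print('desc hit',h)
    env.gripper_to(0.0,45); s=env.read_state(); print('opening',s['opening'],s['position'])
    env.move_straight([x,y,z0+.04],rate=.08); env.dwell(.2)
    m,sd=meanf(8); s=env.read_state()
    print('clock',s['clock'],'dF',(m-b).round(2),'sd',sd.round(2),'opening',round(s['opening'],3))
    return m-b
E
python3 -c "
from w import *
hover_check('A','hovA')"
```

```text
9.8167 [0.43781599 0.16226042 0.20057504] [-8.992e+01 -7.000e-02 -2.137e+01] [ 0.55 -0.38  0.59]
```

View pics/hovA.png

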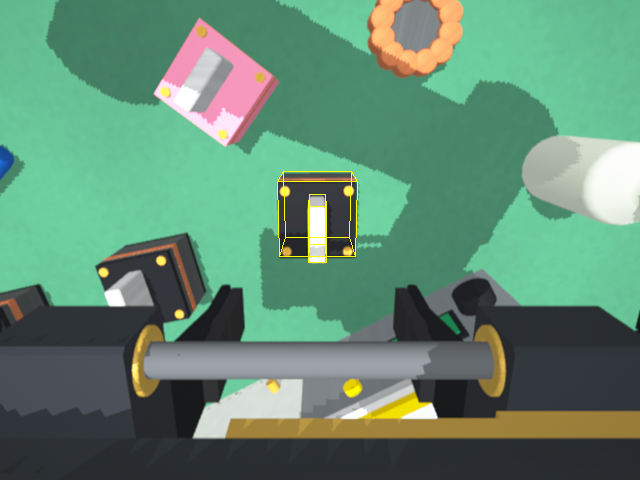

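The wrist view shows the dark module at (317,215), and the fit lies exactly on it. I grasp it and weigh it.

```bash
python3 -c "
from w import *
lift('A')"
```

```text
desc hit False
opening 0.13687169113849118 [0.43615893 0.16123612 0.060959  ]
clock 13.6 dF [ 0.35 -0.04 -1.83] sd [0.88 0.41 0.42] opening 0.135
```

About 1.8 N, so A is the empty one. It goes in the bin.

```bash
cat >> w.py <<'E'
def putdown(x,y,ztouch,up,yaw=None,fl=5):
    env.move_straight([x,y,ztouch+.015],rate=.15)
    h=env.move_straight([x,y,ztouch-.001],rate=.03,force_limit=fl)
    s=env.read_state(); print('touch',h,s['position'],s['clock'],np.round(s['force'],2))
    env.gripper_to(.6); env.dwell(.1)
    env.move_straight([x,y,up],rate=.2)
E
python3 - <<'E'
from w import *
p=np.array(env.read_state()['position'])
env.move_straight([p[0],p[1],.225],rate=.2)
env.move_straight([.540,-.3497,.225],rotation=[-90,0,7],rate=.3)
s=env.read_state(); print(s['clock'],s['position'],s['opening'])
putdown(.540,-.3497,.067,.2)
f=env.grab_frame('wrist'); cv2.imwrite('pics/bin.png',f['image'])
f=env.grab_frame('scene'); cv2.imwrite('pics/bins.png',f['image'][100:360,150:470])
print(env.read_state()['clock'])
E
```

```text
16.2583 [ 0.53988493 -0.3488259   0.22502125] 0.1348164769188617
touch True [ 0.53987125 -0.34958848  0.06696692] 17.8667 [-0.22 -0.04  3.78]
19.8333
```

View pics/bin.png

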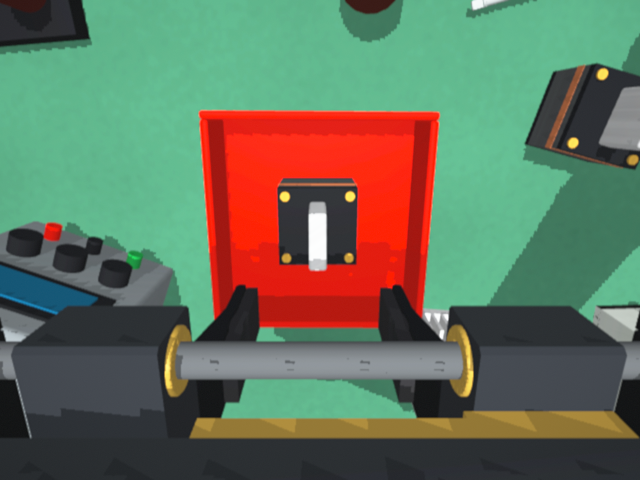

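View pics/bins.png

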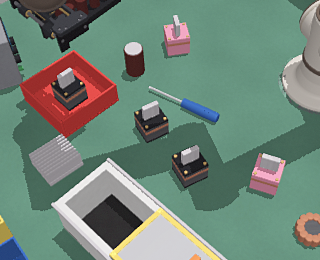

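The empty module stands upright in the bin at wrist (317,225), well centred. Next is C.

```bash
python3 -c "
from w import *
hover_check('C','hovC')"
```

```text
21.425 [ 0.43561112 -0.1473921   0.20006331] [-9.001e+01 -3.000e-02 -6.430e+00] [0.5  0.4  0.39]
```

View pics/hovC.png

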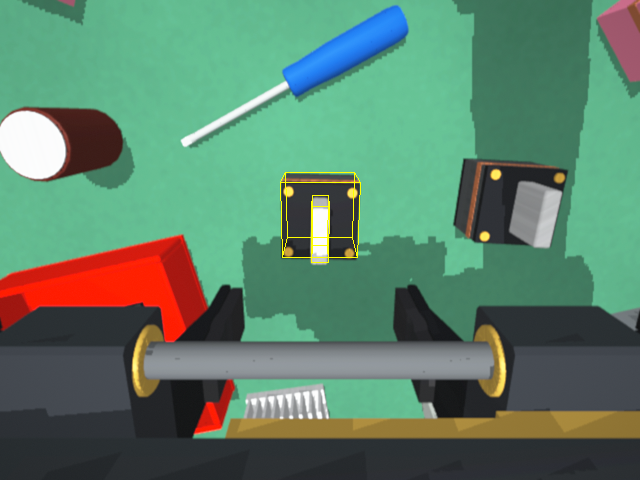

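The dark module is at (319,215) and the fit is aligned.

```bash
python3 -c "
from w import *
lift('C')"
```

```text
desc hit False
opening 0.13432283216154073 [ 0.43457586 -0.14667008  0.06094837]
clock 25.2083 dF [ 0.23  0.28 -8.96] sd [0.5  0.56 0.45] opening 0.131
```

About 9 N, so C is the fully potted one. I carry it above the well and check alignment there.

```bash
python3 - <<'E'
from w import *
p=np.array(env.read_state()['position'])
env.move_straight([p[0],p[1],.235],rate=.2)
env.move_straight([.6548,.0275,.235],rotation=[-90,0,8.5],rate=.25)
s=env.read_state(); print(s['clock'],s['position'],s['opening'])
f=env.grab_frame('wrist'); v=f['image'].copy()
W=[[a*.055,-.09+b*.075,.11] for a,b in((-1,-1),(1,-1),(1,1),(-1,1))]
for pose,c in(((.6415,.1165,np.radians(8.5)),(0,0,255)),):
    q=np.round(proj(f,place(np.array(W),*pose))).astype(np.int32)
    cv2.polylines(v,[q],True,c,1)
cv2.imwrite('pics/well0.png',v)
E
```

```text
27.3 [0.65395632 0.02704813 0.23450849] 0.1354835388954636
```

View pics/well0.png

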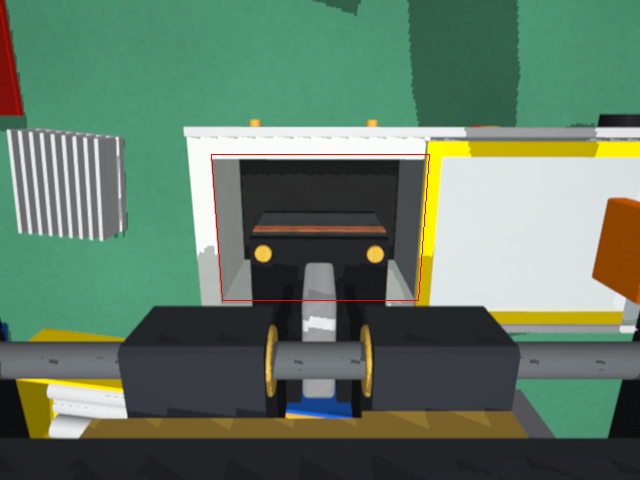

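The predicted well rim (red) matches the visible inner rim (212–427, 156–300) to within a couple of pixels. I lower the module in.

```bash
python3 - <<'E'
from w import *
putdown(.6548,.0275,.069,.235,fl=6)
f=env.grab_frame('wrist'); cv2.imwrite('pics/well1.png',f['image'])
f=env.grab_frame('scene'); cv2.imwrite('pics/well1s.png',f['image'])
s=env.read_state(); print(s['clock'],np.round(s['force'],2))
E
```

```text
touch True [0.65448057 0.0275075  0.06897571] 29.0083 [-0.44 -0.2   6.59]
31.15 [-0.68  0.01 -0.84]
```

View pics/well1.png

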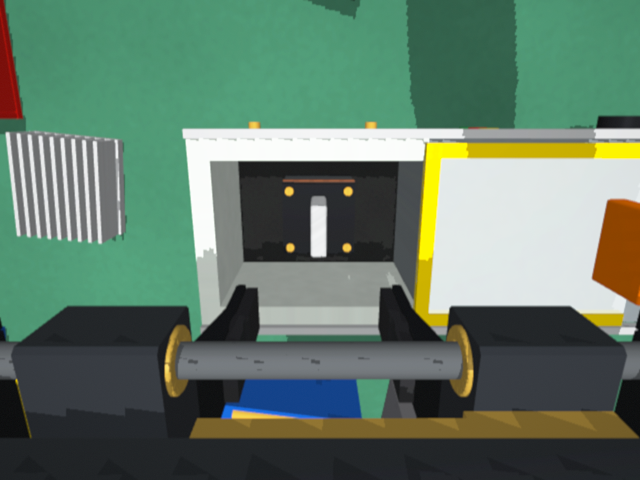

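The module stands in the well at (318,225). B must be the part-filled one by elimination and stays untouched. I close the cover.

```bash
python3 - <<'E'
from w import *
O=[-90,0,8.5]; a=np.radians(8.5); d=np.array([-np.sin(a),np.cos(a),0])
p=np.array([.6255,.2305,.135])
env.move_straight([p[0],p[1],.235],rate=.2)
print('hit',env.move_straight(list(p),rate=.12,force_limit=8))
print(env.move_straight(list(p-d*.185),rate=.1,force_limit=12))
s=env.read_state();q=np.array(s['position']);print(s['clock'],q,s['force'],(p-q)@d)
env.move_straight(list(q+d*.012),rate=.1)
q=np.array(env.read_state()['position'])
env.move_straight([q[0],q[1],.26],rate=.2)
f=env.grab_frame('wrist'); cv2.imwrite('pics/shutw.png',f['image'])
env.goto([.40,.10,.30],[-90,0,0])
print(env.read_state()['clock'])
for n in('scene','side'):
    f=env.grab_frame(n); cv2.imwrite(f'pics/shut_{n}.png',f['image'])
E
```

```text
hit False
True
34.825 [0.65022396 0.06301493 0.13453811] [0.07346151 1.63570222 1.17987743] 0.1692998261495131
36.9083
```

View pics/shutw.png

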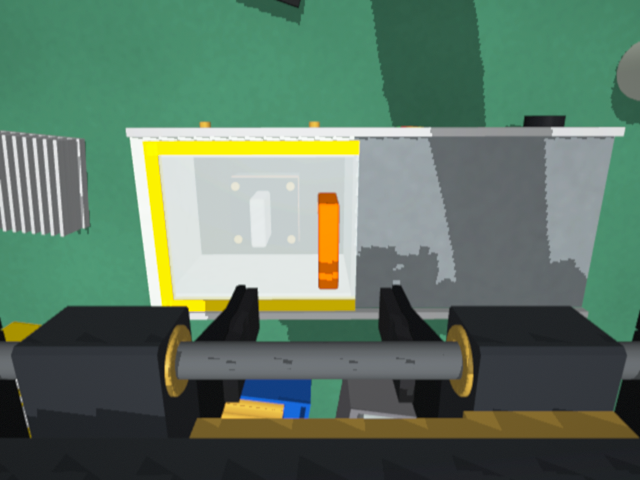

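View pics/shut_scene.png

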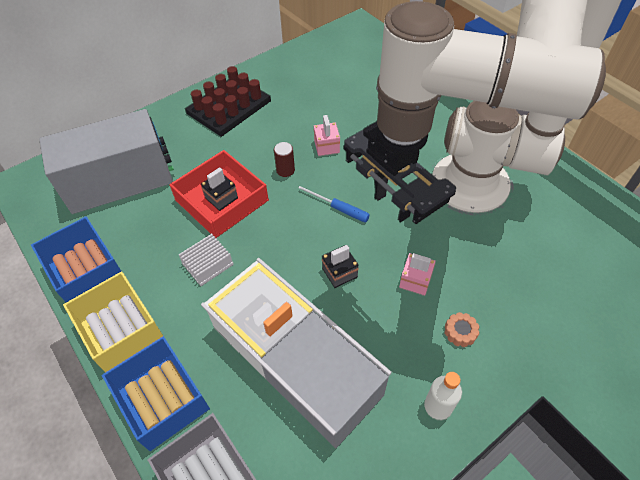

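```bash
python3 - <<'E'
from h import *
from workcell import env
for a,b in (('scene0','shut_scene'),('side0','shut_side')):
    for n in(a,b):
        im=cv2.imread(f'pics/{n}.png'); m=cv2.inRange(cv2.cvtColor(im,cv2.COLOR_BGR2HSV),(5,170,100),(18,255,255))
        nn,l,st,ce=cv2.connectedComponentsWithStats(m)
        print(n,[(ce[i].round(1),st[i,4]) for i in range(1,nn) if st[i,4]>60])
f=env.grab_frame('scene')
pp=place(np.array([[0,-.035,.14],[0,-.025,.14]]),.6415,.1165,np.radians(8.5)); print(proj(f,pp))
from w import fit
for nm,xyz in(('B',(.44,.007,.05)),('bin',(.54,-.35,.05))):
    px=proj(f,[xyz])[0]
    d=min(env.trace(f,'module_p'),key=lambda d:np.linalg.norm(np.argwhere(d['mask']).mean(0)[::-1]-px))
    r=fit([f],[d['mask'].astype(float)],MOD,xyz[:2],np.radians([0,45,90,135])); print(nm,r.x,r.fun)
a=cv2.imread('pics/scene0.png')[240:380,190:330]; b=cv2.imread('pics/shut_scene.png')[240:380,190:330]
cv2.imwrite('pics/cmp.png',cv2.resize(np.hstack([a,b]),None,fx=2.8,fy=2.8))
E
```

```text
scene0 [(array([281.2, 324.2]), np.int32(284))]
shut_scene [(array([278.6, 321.6]), np.int32(287))]
side0 [(array([202.1, 232.6]), np.int32(514)), (array([221.9, 336.7]), np.int32(258))]
shut_side [(array([203.2, 230.7]), np.int32(509)), (array([221.9, 336.7]), np.int32(256))]
[[278.44103345 318.39207633]
 [282.1031536  321.71993994]]
B [0.43971851 0.00642582 2.93203268] 0.06541606864956262
bin [ 0.53640848 -0.35505593  0.08128822] 0.08466554830968864
```

View pics/cmp.png

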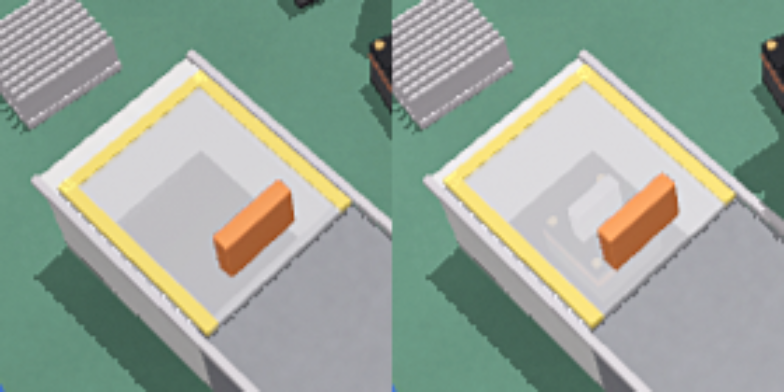

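View pics/shut_side.png

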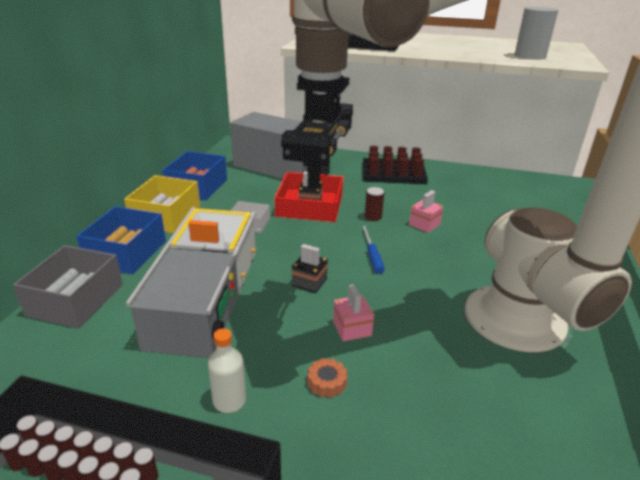

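Push travel stop-to-stop was 0.150 m, the full range, so the cover is shut; it started about 7 mm open. B hasn't moved, and nothing else has shifted. I hand in.

```bash
python3 -c "
from workcell import env
print(env.read_state()['clock']); env.close_job()"
```

```text
37.1583
the job is handed in; nothing more can be done
```

I handed the job in at 37.2 s on the robot's clock, with all the placings done; no verdict is reported.

- **Cover opened:** I pushed the fin to its +y stop. The images show the cover started about 7 mm open, not fully shut.
- **Empty module:** the module at (0.436, 0.161) weighed about 1.8 N, so I stood it in the red bin. It is upright and near the centre; the scene-camera fit puts it about 5–6 mm from where I set it down, well inside the limit.
- **Fully potted module:** the module at (0.435, -0.147) weighed about 9.0 N, slightly above the stated range but far from 4.9 N. I lowered it to contact in the well, and the wrist picture shows it upright and centred.
- **Cover shut:** I pushed the fin back until it stopped. The push travel between the two stops came to 0.150 m, which is the full range, and the fin's place in the picture matches the shut position.
- **Part-filled module:** I did not lift the module at (0.440, 0.007). I identified it by elimination, and the final fit shows it within 1 mm of where it began.

By eye in the last scene and side pictures, the heat sink, ring choke, bottle and capacitor are where they were, and the robot touches nothing. No check failed.

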